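# Pull the red oil-port cap off the lathe gearbox

## Task

Take the orange-handled cap puller, slide its fork along the gearbox deck under the head of the red cap until the brass stop in its slot just touches the cap's stem with a light push (under 8 N), pull the cap straight up out of its snug port, then stand both cap and puller upright in the blue parts tray and let go. The stop may have been left at any setting, so feel for it: work gently, never press or ram the puller hard, and do not touch the red cap with the gripper. Leave the other two caps seated and everything else on the bench where it is.

Things in the scene. Friction and masses are not known exactly. Their poses are not given: they have to be found in the camera images.
- gearbox: White/aluminium block fixed to the bench, 130 (x) x 190 (y) x 80 mm high; origin: centre of underside, z up; flat deck 80 mm above it. Front (own -x): blue panel, two black dials. Three oil ports (17.5 mm wide, 16 deep) in a row on the deck at own x +30, y -58, 0, +58 mm, each with a cap, in any order. The deck is bare for 95 mm from the row to the front edge.
- cap_red_head (a point): Red mushroom cap, 30 g: head 32 mm wide, 9 thick, on a black stem 16 wide, 24 long. Point: middle of the head, 4.5 mm above its underside, 28.5 above the stem's foot; z up. Seated, the stem is 16 mm deep in its port, the head's underside 8 mm above the deck. Rubber lips grip the stem: 5 to 16 N to pull until it has risen about 15 mm, then it is loose and rides on the fork by its weight.
- cap_yellow_head (a point): Same cap with a yellow head, in another port; leave seated. Point at the middle of the head.
- cap_black_head (a point): Same cap with a black head, in another port; leave seated. Point at the middle of the head.
- puller_grip (a point): Cap puller, 150 g, a C-shaped steel hook standing on its fork. Point: middle of the orange handle (18 mm square, upright, 53 tall), 80 mm above the fork's underside; the handle spans 52 to 105 mm above that underside. Own z up, own x the way the fork's open end points. A back post 30 to 40 mm behind the handle's axis joins the fork to the bridge (46 to 52 mm up) under the handle.
- puller_slot (a point): Slot point of the puller, straight below the handle, 2.5 mm above the fork's underside; axes as puller_grip. Fork 5 mm thick, 32 wide, rear edge 40 mm behind and tine tips 28 mm ahead of this point; slot 20 wide. A brass stop stiffly set in the slot (not measured) ends it from 19 mm behind to 3 mm ahead of this point, so a stem pushed home is centred 11 mm behind to 11 mm ahead of it.
- tray: Blue open parts tray fixed to the bench, 160 (own x) x 130 (own y) x 25 mm high, walls 4 mm; origin at the centre of its underside, its inner floor 4 mm above. It may be on the left or on the right, with the puller on the other side.
- wrench: Bystander: open-ended wrench lying in front of the gearbox.
- screwdriver: Bystander: red-handled screwdriver lying behind the gearbox.
- oil: Bystander: yellow oil bottle, 52 mm wide and 130 mm tall, behind the gearbox.
- bearing: Bystander: steel ring, 52 mm wide and 15 mm high, behind the gearbox.
- chuck_key: Bystander: steel T-shaped chuck key lying on the right, far side.
- bushing: Bystander: brass flanged bushing, 44 mm wide and 40 mm high, on the left, far side.
Mind the look-alikes: they are no part of the job. Leave any purple look-alike of the part that bears cap_red_head alone.

How it is judged:
By the outcome, as a careful person would: the job done as asked, in the order asked, and still so for the second after the job is handed in, with the robot touching nothing.
It also fails if it takes over 56 s, if anything falls off the work surface, if the arm or the gripper's body presses on something with over 40 N, if the wrist force passes 120 N, or if a joint passes its speed limit or range.

## Robot

A 6-joint arm with a two-finger parallel gripper is mounted at the origin on the work surface. World frame = base frame: x ahead of the robot, y to its left, z up, the work surface at z = 0. Lengths are in m, angles in rad, forces in N, time in s.
With the tool pointing down it reaches from about 0.275 to 0.825 m from the base axis. Payload 5.2 kg.
Tool frame: the origin (TCP) lies on the centre line of the jaws, within the pads' length; the fingertips stand 25 mm ahead of it and the grasp point (between the pads) lies 6 mm ahead of it; z points along the fingers, x is the direction in which the jaws open and shut, and the axes are right-handed (so a half turn about z gives the same grasp; the last joint's range is limited). The gripper opens to 93 mm and grips with 3 to 60 N. Pads are 15 mm wide; open, the fingers measure 128 mm over their backs; the gripper's body (75 mm by 188 mm) begins 65 mm behind the grasp point.
Start: joints at [-1.42, 0.259, 1.535, -0, 1.348, -0.203], TCP at [0.191, -0.516, 0.244] pointing down, gripper open.
Joint ranges: [-3.14, 3.14], [-0.91, 2.08], [0.19, 2.58], [-1.22, 4.36], [0.22, 2.71], [-3.12, 3.12]. Speed limits (rad/s): [2.57, 2.57, 3.14, 3.14, 3.14, 3.14].

## Interface

Orientations are given as [roll, pitch, yaw] about the fixed x, y, z axes, in that order (R = Rz(yaw) Ry(pitch) Rx(roll)).
In Python, from station import bot gives the robot as it stands.
- The arm moves only by the shell command python3 -m crank 'ROWS' [OPENING] [FORCE]. ROWS is JSON, a list of rows, each an object of numbers: "tx", "ty", "tz": the shift along the world's x, y, z in cm; "ax", "ay", "az": the turn, a rotation vector about the world's x, y, z in degrees. A call has 1 to 12 rows; each row shifts and turns the commanded pose from where the row before left it; what a row does not reach is not made up. A row lasts 1/10 s, in which the tool goes at most 50 mm and 8.59 degrees, less where a joint would pass 70% of its speed; a pose out of reach is approached as far as the arm can. A call with a gripper value outside its range is refused whole. OPENING is the closure, from -1 (fully open) to 1 (shut), set as the call begins (- or left out, the last holds). The fingers move at their own pace and stop on an object; FORCE is the grip in N (left out, the last holds). Time passes only in rows, so rows that do not move let the fingers close. It gives the time, the measured TCP pose, the force and the opening at its end, in the units of the state.
- bot.read_state(): the state, without advancing time (a new reading comes with each control period).
- bot.camera(name): name is "side" or "top" or "wrist"; returns the picture (384x512x3 uint8, blue, green, red); there is no depth.
- bot.camera_params(name): a dict with "camera_matrix" (3x3 intrinsics, pixels), "k1" (the pictures are not rectified: a ray, as slopes to the right and down, at radius r is drawn at 1 + k1 r^2 times it, then the intrinsics apply), "position" and "attitude" of the camera in the world. Camera axes: x right, y down, z forward; pixel columns grow to the right and rows downward; lengths in m; the calibration is good to about 2 mm. A picture is of the moment at which its call begins: read the wrist's pose just before it. camera_params takes no time and is no camera call; for the wrist camera it gives the pose at the moment of the call.
- bot.sign_off(): hands the job in, once; it reports no verdict.
The state is a dict: "time": time; "joint_pos": joint angles; "joint_velocities": joint speeds; "effort": joint torques, N m; "tcp_pos": TCP position; "tool_rot": TCP orientation; "force": force on the tool from outside, world axes, zero at the start; "torque": the same for the moment, N m; "gripper_width": finger opening in m.
Only numpy, scipy, OpenCV 4.12 (cv2) and the standard library are available. Lean on these libraries where they do the work, as an engineer would, in place of code of your own. Each camera call takes 0.05 s, during which the arm holds its last target.

## Working session

There is one attempt and no reset: what is moved stays moved. The work goes in short steps, Python scripts to look and compute and a shell command to move; the robot and the scene stay as the last step left them, time stands still between calls to the robot, and variables do not carry over. Pictures are saved under pics/ and viewed, and the job is handed in when it is done.

```bash
ls; mkdir -p pics
python3 - <<'E'
from station import bot
import cv2
s=bot.read_state();print({k:s[k] for k in('time','tcp_pos','tool_rot','force','gripper_width')})
for n in('top','side'):
    print(n,bot.camera_params(n)); cv2.imwrite(f'pics/{n}0.png',bot.camera(n))
E
```

```text
pics
{'time': 0.0, 'tcp_pos': array([ 0.19050532, -0.51541611,  0.24282292]), 'tool_rot': array([-3.14124045e+00,  1.80904538e-03, -1.21698167e+00]), 'force': array([-0.25855341, -0.50323545,  0.39587927]), 'gripper_width': 0.09290536276979146}
top {'camera_matrix': array([[452.03012721,   0.        , 257.02431021],
       [  0.        , 452.03012721, 194.17228365],
       [  0.        ,   0.        ,   1.        ]]), 'k1': 0.005021676763963196, 'position': array([ 0.4559321 , -0.01044934,  1.13482897]), 'attitude': array([-3.01186851,  0.02629418, -1.59198026])}
side {'camera_matrix': array([[400.936147  ,   0.        , 261.71414457],
       [  0.        , 400.936147  , 187.70291506],
       [  0.        ,   0.        ,   1.        ]]), 'k1': -0.07452999711347283, 'position': array([0.28586626, 0.61547562, 0.84412775]), 'attitude': array([-2.40306076, -0.01234513, -2.67915135])}
```

View pics/top0.png

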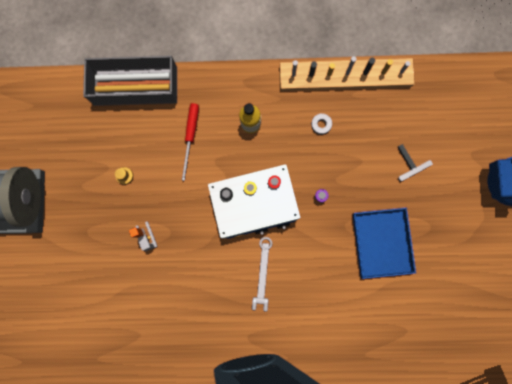

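View pics/side0.png

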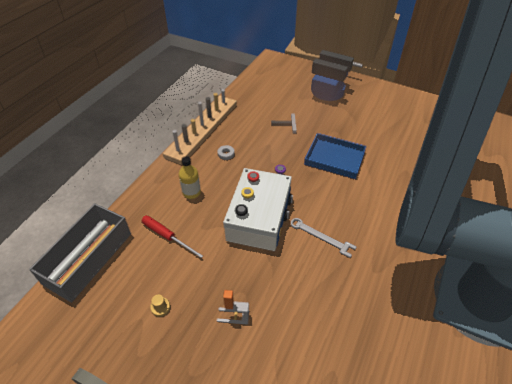

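```bash
cat > h.py <<'E'
import numpy as np, cv2
from scipy.spatial.transform import Rotation as R
from station import bot
def P(n): 
    p=bot.camera_params(n); return p
def dist(p): return np.array([p['k1'],0,0,0,0.])
def proj(X,p):
    Rw=R.from_euler('xyz',p['attitude']).as_matrix()
    X=np.atleast_2d(np.asarray(X,float))
    c=(X-p['position'])@Rw
    x=c[:,:2]/c[:,2:]; r2=(x**2).sum(1,keepdims=True)
    x=x*(1+p['k1']*r2)
    K=p['camera_matrix']; return x*[K[0,0],K[1,1]]+[K[0,2],K[1,2]]
def ray(uv,p):
    uv=np.asarray(uv,float).reshape(-1,1,2)
    x=cv2.undistortPoints(uv,p['camera_matrix'],dist(p)).reshape(-1,2)
    d=np.c_[x,np.ones(len(x))]@R.from_euler('xyz',p['attitude']).as_matrix().T
    return d
def onz(uv,z,p):
    d=ray(uv,p); t=(z-p['position'][2])/d[:,2]
    return p['position']+d*t[:,None]
def tri(obs):
    # obs: list of (uv,params)
    A=np.zeros((3,3));b=np.zeros(3)
    for uv,p in obs:
        d=ray(uv,p)[0]; d/=np.linalg.norm(d); M=np.eye(3)-np.outer(d,d); A+=M;b+=M@p['position']
    X=np.linalg.solve(A,b); return X,[np.round(proj(X,p)[0]-uv,1) for uv,p in obs]
def zoom(src,dst,c0,r0,w,h,k):
    im=cv2.imread(src)[r0:r0+h,c0:c0+w]; cv2.imwrite(dst,cv2.resize(im,None,fx=k,fy=k,interpolation=cv2.INTER_CUBIC))
E
python3 - <<'E'
from h import *
zoom('pics/top0.png','pics/t1.png',200,150,140,100,5)
zoom('pics/top0.png','pics/t2.png',115,210,60,50,10)
zoom('pics/side0.png','pics/s1.png',210,150,100,110,5)
zoom('pics/side0.png','pics/s2.png',205,280,60,50,10)
p=P('top'); print(proj([[.19,-.515,.24],[0,0,0],[0.5,0,0]],p))
E
```

```text
[[544.69139299 392.10254553]
 [269.36185641 448.58322942]
 [264.4032008  235.47366458]]
```

View pics/t1.png

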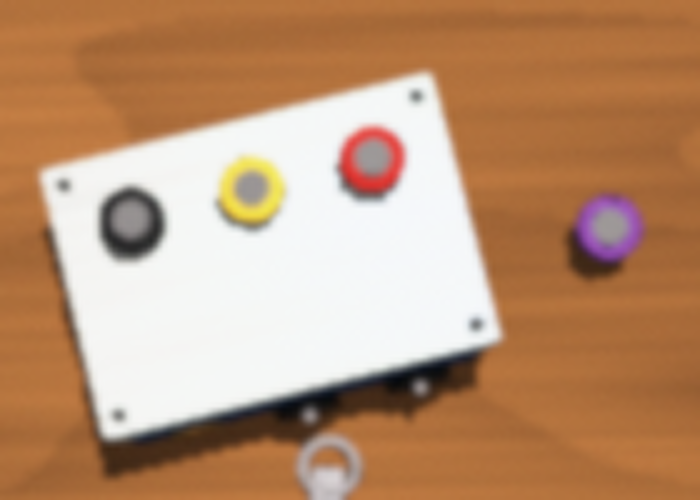

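View pics/t2.png

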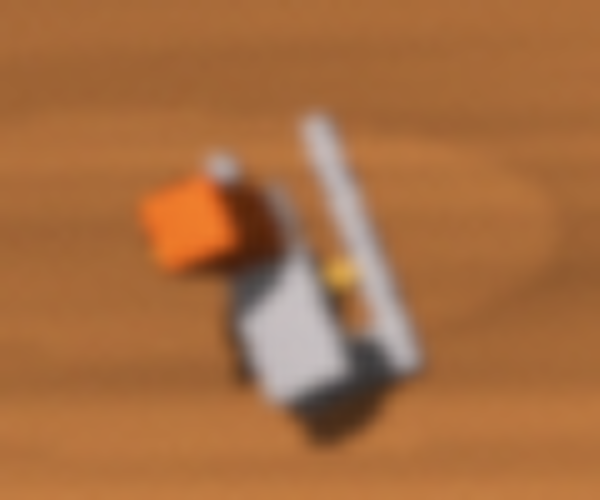

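View pics/s1.png

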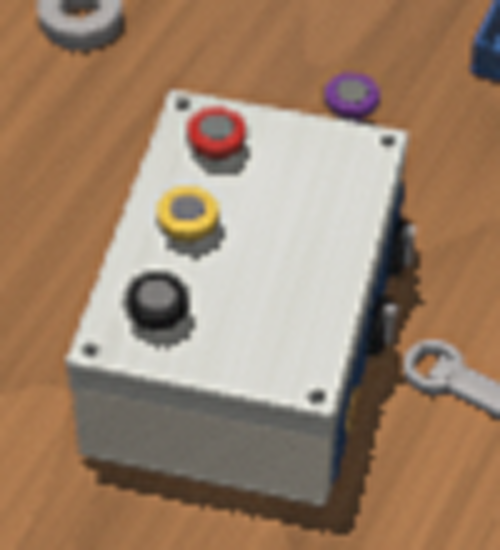

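View pics/s2.png

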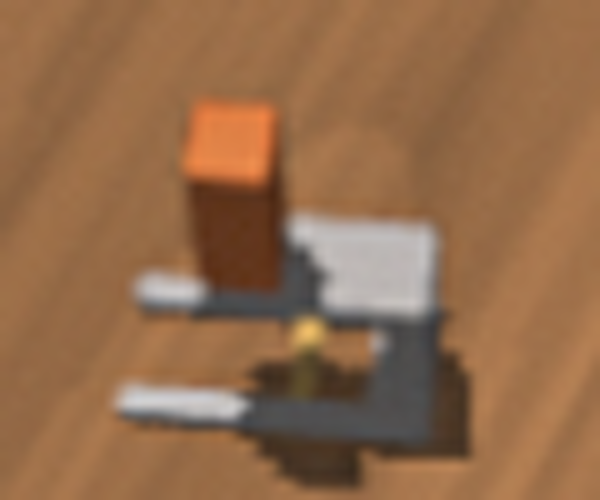

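```bash
cat > m.py <<'E'
from h import *
from scipy.optimize import least_squares
T=P('top');S=P('side')
def z2p(pts,c0,r0,k): return (np.array(pts,float)+.5)/k-.5+[c0,r0]
# gearbox
deck=np.array([[65,95,80],[65,-95,80],[-65,-95,80],[-65,95,80]])/1e3
heads=np.array([[30,y,80+17] for y in(58,0,-58)])/1e3
gt=z2p([[40,172],[430,72],[500,340],[103,440],[131,219],[252,187],[372,157]],200,150,5)
gs=z2p([[70,362],[172,92],[407,130],[332,413],[157,295],[188,208],[217,128]],210,150,5)
mp=np.r_[deck,heads]
def place(q,pts): 
    c,s=np.cos(q[2]),np.sin(q[2]); return pts@np.array([[c,s,0],[-s,c,0],[0,0,1]])+[q[0],q[1],0]
def fit(mt,ot,ms,os_,q0):
    f=lambda q:np.r_[(proj(place(q,mt),T)-ot).ravel(),(proj(place(q,ms),S)-os_).ravel()]
    r=least_squares(f,q0,loss='soft_l1'); print(np.round(r.x,4),'deg',np.degrees(r.x[2]).round(2)); 
    n=len(ot);e=f(r.x).reshape(-1,2).round(1); print('top',e[:n].tolist(),'side',e[n:].tolist()); return r.x
g=fit(mp,gt,mp,gs,[.55,0,.2]); print('heads',place(g,heads).round(4).tolist())
w=z2p([[131,219],[252,187],[372,157]],200,150,5);w2=z2p([[157,295],[188,208],[217,128]],210,150,5)
for a,b in zip(w,w2): print('tri head top',tri([(a,T),(b,S)])[0].round(4))
h=np.array([[9,9,105],[9,-9,105],[-9,-9,105],[-9,9,105]])/1e3
tip=np.array([[28,13,5],[28,-13,5]])/1e3
mt=np.r_[h.mean(0)[None],tip,[[-.04,-.016,.0]]]
ot=z2p([[190,224],[220,156],[316,115],[420,370]],115,210,10)
os_=z2p([[233,143],[120,399],[137,289],[430,437]],205,280,10)
ms=np.r_[h.mean(0)[None],tip,[[-.04,.016,.0]]]
q=fit(mt,ot,ms,os_,[.47,.27,.3])
# tray
E
python3 m.py
```

```text
[0.5791 0.0231 0.2276] deg 13.04
top [[0.2, 0.1], [-0.1, 0.3], [0.1, -0.2], [0.6, -0.0], [0.0, 0.1], [0.0, 0.3], [0.2, 0.2]] side [[-0.7, 0.0], [-0.3, -0.4], [0.0, 0.5], [0.0, 0.6], [-0.1, 0.1], [-0.1, 0.0], [-0.2, -0.1]]
heads [[0.5952, 0.0864, 0.097], [0.6083, 0.0299, 0.097], [0.6214, -0.0266, 0.097]]
tri head top [0.5953 0.0863 0.0972]
tri head top [0.6086 0.0298 0.0969]
tri head top [ 0.6213 -0.0263  0.097 ]
[0.5105 0.2987 0.3807] deg 21.81
top [[-0.2, 0.1], [-0.1, 0.5], [-0.1, 0.5], [0.8, -0.4]] side [[-0.3, -0.4], [-0.0, -0.2], [0.1, -0.2], [-0.3, 0.9]]
```

```bash
python3 - <<'E'
from h import *
zoom('pics/top0.png','pics/t3.png',340,195,90,95,6)
zoom('pics/side0.png','pics/s3.png',295,125,80,60,8)
E
cat >> m.py <<'E'
st=tri([(z2p([[340,272]],115,210,10)[0],T),(z2p([[309,331]],205,280,10)[0],S)]);print('stop',st)
c,s=np.cos(q[2]),np.sin(q[2]);d=st[0][:2]-q[:2];print('own',c*d[0]+s*d[1],-s*d[0]+c*d[1])
E
python3 m.py|tail -2
```

```text
stop (array([0.5024067 , 0.28960277, 0.00657172]), [array([0.1, 0.2]), array([-0.3, -0.1])])
own -0.010906591742539776 -0.005464672182918439
```

View pics/t3.png

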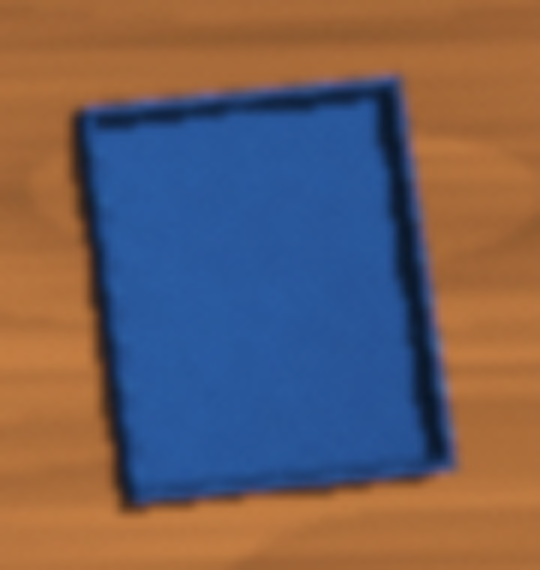

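View pics/s3.png

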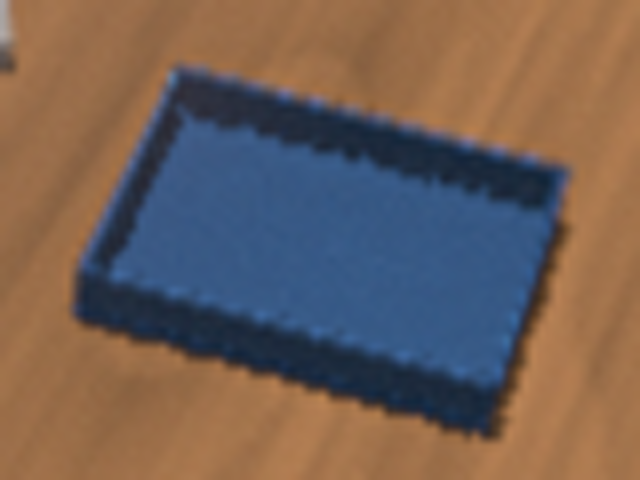

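```bash
cat >> m.py <<'E'
rim=np.array([[80,65,25],[80,-65,25],[-80,-65,25],[-80,65,25]])/1e3
t=fit(rim,z2p([[77,110],[399,78],[452,467],[126,500]],340,195,6),rim,z2p([[90,266],[178,70],[565,170],[490,388]],295,125,8)[[1,2,3,0]][[0,1,2,3]],[.45,-.33,.1])
E
python3 m.py | tail -3
python3 -m crank '[{"tx":2,"ty":4.2},{"tx":2,"ty":4.5},{"tx":2,"ty":4.5},{"tx":2,"ty":4.5},{"tx":2,"ty":4.5},{"tx":2,"ty":4.5},{"tx":2,"ty":4.5},{"tx":2,"ty":4.5},{"tx":2,"ty":4.5},{"tx":2,"ty":4.5}]' -1 3
```

```text
own -0.010906591742539776 -0.005464672182918439
[ 0.4761 -0.2885  0.065 ] deg 3.72
top [[0.5, -1.0], [0.0, -0.3], [-0.2, 1.0], [-0.0, 0.1]] side [[-13.3, 25.1], [-48.6, -13.3], [10.2, -26.9], [50.3, 16.0]]invalid input at $[0]: expected keys tx, ty, tz, ax, ay, az
```

```bash
sed -i 's/\[\[1,2,3,0\]\]\[\[0,1,2,3\]\]//' m.py
python3 m.py | tail -2
python3 -m crank '[{"tx":2,"ty":4.2,"tz":0,"ax":0,"ay":0,"az":0},{"tx":2,"ty":4.5,"tz":0,"ax":0,"ay":0,"az":0},{"tx":2,"ty":4.5,"tz":0,"ax":0,"ay":0,"az":0},{"tx":2,"ty":4.5,"tz":0,"ax":0,"ay":0,"az":0},{"tx":2,"ty":4.5,"tz":0,"ax":0,"ay":0,"az":0},{"tx":2,"ty":4.5,"tz":0,"ax":0,"ay":0,"az":0},{"tx":2,"ty":4.5,"tz":0,"ax":0,"ay":0,"az":0},{"tx":2,"ty":4.5,"tz":0,"ax":0,"ay":0,"az":0},{"tx":2,"ty":4.5,"tz":0,"ax":0,"ay":0,"az":0},{"tx":2,"ty":4.5,"tz":0,"ax":0,"ay":0,"az":0}]' -1 3
```

```text
[ 0.476  -0.2886  0.0733] deg 4.2
top [[0.3, -0.7], [-0.2, -0.5], [0.1, 0.8], [0.3, 0.3]] side [[-2.2, 0.8], [-0.4, -0.7], [0.7, 0.1], [0.5, 0.6]]
time: 1.1
tcp_pos: [0.3908, -0.0669, 0.2437]
tool_rot: [-3.141, -0.0, -1.217]
force: [0.9, 0.6, 0.7]
gripper_width: 0.0928
```

```bash
python3 -m crank '[{"tx":1.3,"ty":4.1,"tz":0,"ax":0,"ay":0,"az":0},{"tx":1.3,"ty":4.1,"tz":0,"ax":0,"ay":0,"az":0},{"tx":1.3,"ty":4.1,"tz":0,"ax":0,"ay":0,"az":0},{"tx":1.3,"ty":4.1,"tz":0,"ax":0,"ay":0,"az":0},{"tx":1.3,"ty":4.1,"tz":0,"ax":0,"ay":0,"az":0},{"tx":1.3,"ty":4.1,"tz":0,"ax":0,"ay":0,"az":0},{"tx":1.3,"ty":4.1,"tz":0,"ax":0,"ay":0,"az":1.5},{"tx":1.3,"ty":4.1,"tz":0,"ax":0,"ay":0,"az":0},{"tx":1.5,"ty":3.8,"tz":0,"ax":0,"ay":0,"az":0},{"tx":0,"ty":0,"tz":0,"ax":0,"ay":0,"az":0}]'
python3 - <<'E'
from h import *
p=P('wrist');print(p);cv2.imwrite('pics/w1.png',bot.camera('wrist'))
E
```

```text
time: 2.1
tcp_pos: [0.5101, 0.3011, 0.2424]
tool_rot: [3.141, 0.001, -1.187]
force: [0.1, -0.4, 0.0]
gripper_width: 0.0929
{'camera_matrix': array([[308.57214119,   0.        , 253.27528778],
       [  0.        , 308.57214119, 193.74517729],
       [  0.        ,   0.        ,   1.        ]]), 'k1': -0.03239523878459081, 'position': array([0.58223121, 0.32995983, 0.38460163]), 'attitude': array([ 2.85926489e+00,  7.74652519e-04, -1.18652192e+00])}
```

View pics/w1.png

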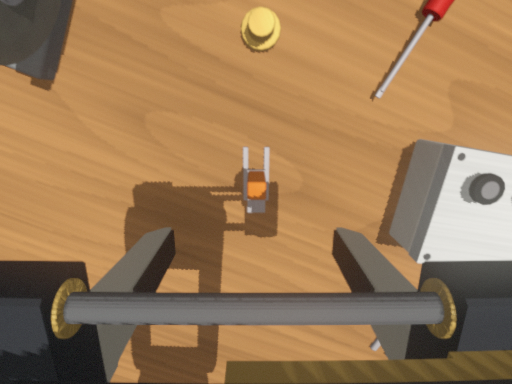

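Run:
```python
from h import *
zoom('pics/w1.png','pics/w1z.png',220,135,80,90,6)
p=P('wrist')
def place(q,pts): 
    c,s=np.cos(q[2]),np.sin(q[2]); return pts@np.array([[c,s,0],[-s,c,0],[0,0,1]])+[q[0],q[1],0]
m=np.array([[0,0,105],[28,13,5],[28,-13,5]])/1e3
u=proj(place([.5105,.2987,.3807],m),p);print(u,(u-[220,135]+.5)*6-.5)
```

```text
[[253.64680233 188.99280811]
 [242.98043333 145.29659935]
 [264.18848244 145.35819047]] [[204.38081397 326.45684864]
 [140.3826      64.27959607]
 [267.63089466  64.64914282]]
```

View pics/w1z.png

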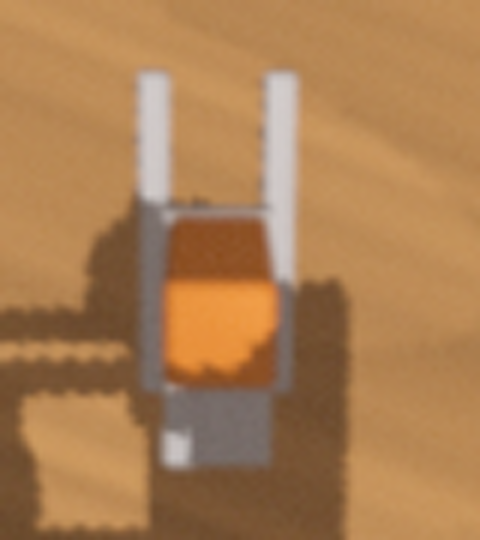

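Run:
```python
from h import *
s=bot.read_state();print(s['time'],s['tcp_pos'],s['tool_rot'])
print(P('wrist'))
p=P('wrist');cv2.imwrite('pics/w2.png',bot.camera('wrist'))
zoom('pics/w2.png','pics/w2z.png',220,135,80,90,6)
def place(q,pts): 
    c,s=np.cos(q[2]),np.sin(q[2]); return pts@np.array([[c,s,0],[-s,c,0],[0,0,1]])+[q[0],q[1],0]
m=np.array([[0,0,105],[28,13,5],[28,-13,5]])/1e3
u=proj(place([.5105,.2987,.3807],m),p);print(u,(u-[220,135]+.5)*6-.5)
```

```text
2.15 [0.50937357 0.29886771 0.24235575] [ 3.13980042e+00  1.44243480e-04 -1.18763508e+00]
{'camera_matrix': array([[308.57214119,   0.        , 253.27528778],
       [  0.        , 308.57214119, 193.74517729],
       [  0.        ,   0.        ,   1.        ]]), 'k1': -0.03239523878459081, 'position': array([0.58163332, 0.3279465 , 0.38446809]), 'attitude': array([ 2.85764123e+00, -5.20277962e-04, -1.18714213e+00])}
[[253.64680233 188.99280811]
 [242.98043333 145.29659935]
 [264.18848244 145.35819047]] [[204.38081397 326.45684864]
 [140.3826      64.27959607]
 [267.63089466  64.64914282]]
```

View pics/w2z.png

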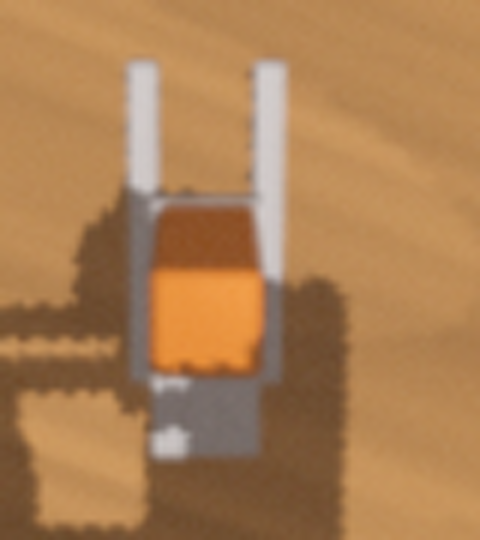

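```bash
python3 -m crank '[{"tx":0.15,"ty":0,"tz":-4,"ax":0,"ay":0,"az":0},{"tx":0,"ty":0,"tz":-4,"ax":0,"ay":0,"az":0},{"tx":0,"ty":0,"tz":-4,"ax":0,"ay":0,"az":0},{"tx":0,"ty":0,"tz":-2.5,"ax":0,"ay":0,"az":0},{"tx":0,"ty":0,"tz":-1.1,"ax":0,"ay":0,"az":0},{"tx":0,"ty":0,"tz":0,"ax":0,"ay":0,"az":0},{"tx":0,"ty":0,"tz":0,"ax":0,"ay":0,"az":0}]' -1
python3 - <<'E'
from h import *
s=bot.read_state();print(s['time'],s['tcp_pos'],s['tool_rot'],s['force'])
cv2.imwrite('pics/s4.png',bot.camera('side'))
zoom('pics/s4.png','pics/s4z.png',170,210,130,120,5)
E
```

```text
time: 2.9
tcp_pos: [0.512, 0.2967, 0.0891]
tool_rot: [-3.14, -0.0, -1.192]
force: [-0.4, 0.5, 0.0]
gripper_width: 0.0931
2.9 [0.51195292 0.29673423 0.08906012] [-3.13967385e+00 -1.66040625e-04 -1.19153907e+00] [-0.38202246  0.52093924  0.04995064]
```

View pics/s4z.png

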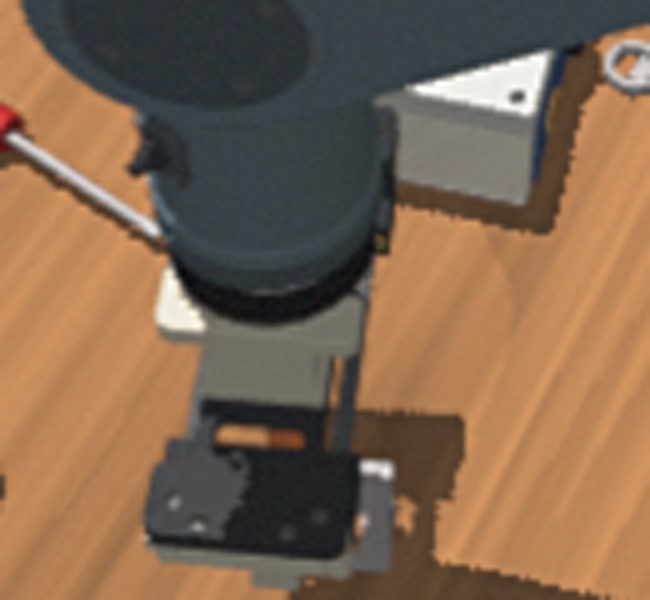

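```bash
python3 -m crank '[{"tx":-0.1,"ty":0.2,"tz":-0.2,"ax":0,"ay":0,"az":0},{"tx":0,"ty":0,"tz":0,"ax":0,"ay":0,"az":0},{"tx":0,"ty":0,"tz":0,"ax":0,"ay":0,"az":0}]' -
python3 -m crank '[{"tx":0,"ty":0,"tz":0,"ax":0,"ay":0,"az":0},{"tx":0,"ty":0,"tz":0,"ax":0,"ay":0,"az":0},{"tx":0,"ty":0,"tz":0,"ax":0,"ay":0,"az":0},{"tx":0,"ty":0,"tz":0,"ax":0,"ay":0,"az":0},{"tx":0,"ty":0,"tz":0,"ax":0,"ay":0,"az":0},{"tx":0,"ty":0,"tz":0,"ax":0,"ay":0,"az":0},{"tx":0,"ty":0,"tz":0,"ax":0,"ay":0,"az":0},{"tx":0,"ty":0,"tz":0,"ax":0,"ay":0,"az":0}]' 1 45
```

```text
time: 3.25
tcp_pos: [0.5103, 0.2994, 0.0863]
tool_rot: [-3.14, -0.0, -1.19]
force: [0.1, 0.1, -0.3]
gripper_width: 0.0927
time: 4.05
tcp_pos: [0.5101, 0.299, 0.0856]
tool_rot: [3.142, 0.0, -1.191]
force: [-0.2, 0.3, -0.3]
gripper_width: 0.0337
```

```bash
python3 -m crank '[{"tx":0,"ty":0,"tz":0,"ax":0,"ay":0,"az":0},{"tx":0,"ty":0,"tz":0,"ax":0,"ay":0,"az":0},{"tx":0,"ty":0,"tz":0,"ax":0,"ay":0,"az":0},{"tx":0,"ty":0,"tz":0,"ax":0,"ay":0,"az":0},{"tx":0,"ty":0,"tz":0,"ax":0,"ay":0,"az":0}]'
```

```text
time: 4.55
tcp_pos: [0.5101, 0.2991, 0.0856]
tool_rot: [-3.142, -0.0, -1.191]
force: [-0.7, 0.1, 0.1]
gripper_width: 0.0177
```

```bash
python3 -m crank '[{"tx":0,"ty":0,"tz":1,"ax":0,"ay":0,"az":0},{"tx":0,"ty":0,"tz":4,"ax":0,"ay":0,"az":0},{"tx":0,"ty":0,"tz":4,"ax":0,"ay":0,"az":0},{"tx":0,"ty":0,"tz":4,"ax":0,"ay":0,"az":0},{"tx":0.5,"ty":-3,"tz":0,"ax":0,"ay":0,"az":0},{"tx":0.7,"ty":-4.4,"tz":0,"ax":0,"ay":0,"az":-1.5},{"tx":0.7,"ty":-4.4,"tz":0,"ax":0,"ay":0,"az":-1.5},{"tx":0.7,"ty":-4.4,"tz":0,"ax":0,"ay":0,"az":-1.5},{"tx":0.7,"ty":-4.4,"tz":0,"ax":0,"ay":0,"az":-1.5},{"tx":0.7,"ty":-4.4,"tz":0,"ax":0,"ay":0,"az":-1.5},{"tx":0.7,"ty":-4.4,"tz":0,"ax":0,"ay":0,"az":-1.2},{"tx":0.6,"ty":-4.5,"tz":0,"ax":0,"ay":0,"az":0}]'
python3 -m crank '[{"tx":0,"ty":0,"tz":0,"ax":0,"ay":0,"az":0},{"tx":0,"ty":0,"tz":0,"ax":0,"ay":0,"az":0},{"tx":0,"ty":0,"tz":0,"ax":0,"ay":0,"az":0}]'
python3 - <<'E'
from h import *
s=bot.read_state();print(s['time'],s['tcp_pos'],s['tool_rot'],s['force'],s['torque'])
for n in('side','top','wrist'):cv2.imwrite(f'pics/{n}5.png',bot.camera(n))
zoom('pics/side5.png','pics/s5z.png',200,100,130,120,5)
E
```

```text
time: 5.75
tcp_pos: [0.563, -0.0416, 0.2163]
tool_rot: [-3.141, -0.0, -1.343]
force: [0.5, 0.3, -1.1]
gripper_width: 0.018
time: 6.05
tcp_pos: [0.5627, -0.0391, 0.2158]
tool_rot: [3.141, 0.001, -1.342]
force: [-0.8, -0.1, -1.6]
gripper_width: 0.0179
6.05 [ 0.56270746 -0.03909352  0.21577304] [ 3.14133123e+00  7.64784293e-04 -1.34235266e+00] [-0.84754471 -0.10690374 -1.58448628] [ 0.06258198 -0.00578476  0.03659421]
```

View pics/s5z.png

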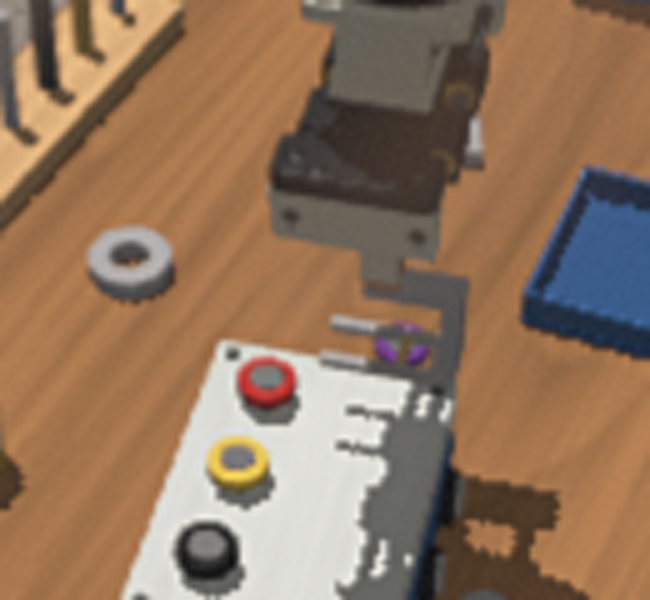

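View pics/wrist5.png

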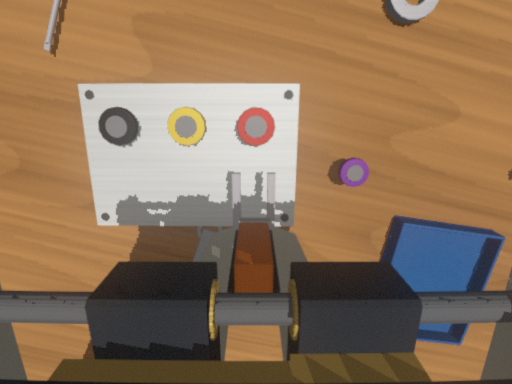

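View pics/top5.png

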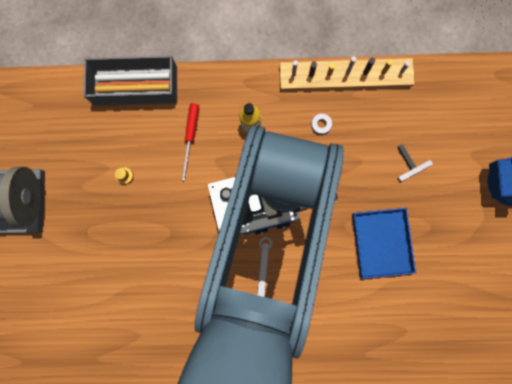

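```bash
python3 -m crank '[{"tx":0,"ty":-0.1,"tz":-2.0,"ax":0,"ay":0,"az":0},{"tx":0,"ty":0,"tz":-1.5,"ax":0,"ay":0,"az":0},{"tx":0,"ty":0,"tz":-0.9,"ax":0,"ay":0,"az":0},{"tx":0,"ty":0,"tz":0,"ax":0,"ay":0,"az":0},{"tx":0,"ty":0,"tz":0,"ax":0,"ay":0,"az":0}]'
python3 - <<'E'
from h import *
s=bot.read_state();print(s['time'],s['tcp_pos'],s['tool_rot'],s['force'],s['torque'])
p=P('wrist');print(p['position'],p['attitude'])
for n in('side','wrist'):cv2.imwrite(f'pics/{n}6.png',bot.camera(n))
zoom('pics/side6.png','pics/s6z.png',220,140,100,90,6)
zoom('pics/wrist6.png','pics/w6z.png',200,80,110,120,5)
print(proj([[.6214,-.0266,.101]],p))
E
```

```text
time: 6.7
tcp_pos: [0.5633, -0.0405, 0.172]
tool_rot: [-3.141, -0.0, -1.342]
force: [0.2, -0.6, -1.8]
gripper_width: 0.018
6.7 [ 0.56331254 -0.04048311  0.17202675] [-3.14130063e+00 -1.22933437e-04 -1.34184888e+00] [ 0.22599348 -0.5597957  -1.80063818] [ 0.02332599 -0.0131574   0.02837498]
[ 0.63888297 -0.02286978  0.31433749] [ 2.85987634e+00 -7.74801675e-04 -1.34136241e+00]
[[252.52810717 131.87513187]]
```

View pics/s6z.png

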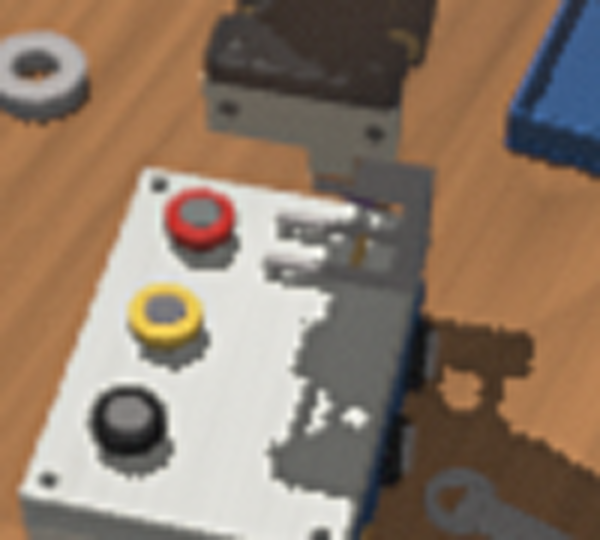

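View pics/w6z.png

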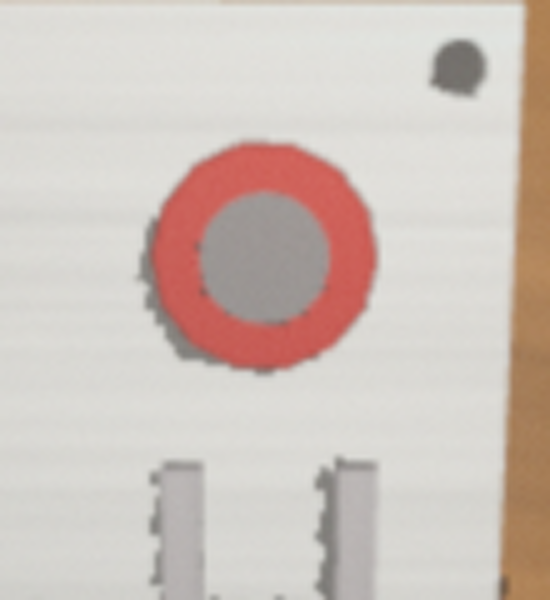

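```bash
python3 -m crank '[{"tx":0,"ty":0.05,"tz":-0.4,"ax":0,"ay":0,"az":0},{"tx":0,"ty":0,"tz":-0.1,"ax":0,"ay":0,"az":0},{"tx":0,"ty":0,"tz":0,"ax":0,"ay":0,"az":0},{"tx":0,"ty":0,"tz":0,"ax":0,"ay":0,"az":0}]'
python3 -m crank '[{"tx":0,"ty":0,"tz":-0.05,"ax":0,"ay":0,"az":0},{"tx":0,"ty":0,"tz":0,"ax":0,"ay":0,"az":0}]'
python3 -m crank '[{"tx":0,"ty":0,"tz":-0.05,"ax":0,"ay":0,"az":0},{"tx":0,"ty":0,"tz":0,"ax":0,"ay":0,"az":0}]'
```

```text
time: 7.2
tcp_pos: [0.5631, -0.0405, 0.1667]
tool_rot: [3.142, -0.0, -1.343]
force: [-0.4, 0.5, -1.7]
gripper_width: 0.018
time: 7.4
tcp_pos: [0.5631, -0.0405, 0.1661]
tool_rot: [3.142, 0.0, -1.343]
force: [1.6, 0.1, -1.2]
gripper_width: 0.0179
time: 7.6
tcp_pos: [0.5631, -0.0405, 0.1657]
tool_rot: [-3.142, -0.0, -1.343]
force: [-0.5, -0.6, -1.8]
gripper_width: 0.0176
```

```bash
python3 -m crank '[{"tx":0,"ty":0,"tz":-0.05,"ax":0,"ay":0,"az":0},{"tx":0,"ty":0,"tz":0,"ax":0,"ay":0,"az":0}]'
python3 -m crank '[{"tx":0,"ty":0,"tz":-0.05,"ax":0,"ay":0,"az":0},{"tx":0,"ty":0,"tz":0,"ax":0,"ay":0,"az":0}]'
```

```text
time: 7.8
tcp_pos: [0.5631, -0.0404, 0.1656]
tool_rot: [-3.141, -0.0, -1.343]
force: [-1.3, 0.6, 3.1]
gripper_width: 0.0179
time: 8.0
tcp_pos: [0.5631, -0.0404, 0.1656]
tool_rot: [-3.141, -0.0, -1.343]
force: [-2.2, -0.0, 5.6]
gripper_width: 0.0177
```

```bash
python3 -m crank '[{"tx":0,"ty":0,"tz":0.13,"ax":0,"ay":0,"az":0},{"tx":0.487,"ty":0.113,"tz":0,"ax":0,"ay":0,"az":0},{"tx":0.487,"ty":0.113,"tz":0,"ax":0,"ay":0,"az":0},{"tx":0.487,"ty":0.113,"tz":0,"ax":0,"ay":0,"az":0},{"tx":0.487,"ty":0.113,"tz":0,"ax":0,"ay":0,"az":0},{"tx":0.487,"ty":0.113,"tz":0,"ax":0,"ay":0,"az":0},{"tx":0,"ty":0,"tz":0,"ax":0,"ay":0,"az":0},{"tx":0,"ty":0,"tz":0,"ax":0,"ay":0,"az":0}]'
python3 - <<'E'
from h import *
s=bot.read_state();print(s['time'],s['tcp_pos'],s['tool_rot'],s['force'],s['torque'])
cv2.imwrite(f'pics/wrist7.png',bot.camera('wrist'))
cv2.imwrite(f'pics/side7.png',bot.camera('side'))
zoom('pics/wrist7.png','pics/w7z.png',200,80,110,120,5)
zoom('pics/side7.png','pics/s7z.png',220,140,100,90,6)
E
```

```text
time: 8.8
tcp_pos: [0.5874, -0.0347, 0.1657]
tool_rot: [3.141, 0.0, -1.342]
force: [-0.7, 0.6, -1.7]
gripper_width: 0.0172
8.8 [ 0.58742618 -0.03470293  0.16574878] [ 3.14117952e+00  1.82277586e-04 -1.34248316e+00] [-0.68753243  0.64860411 -1.70288791] [-0.04157916 -0.04187172  0.0599861 ]
```

View pics/w7z.png

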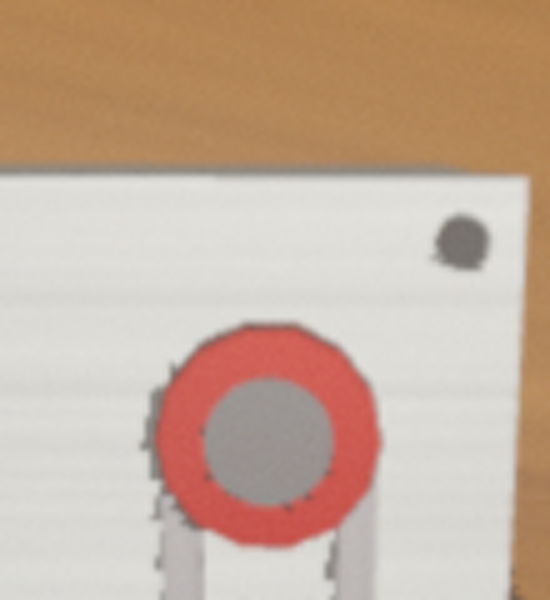

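View pics/s7z.png

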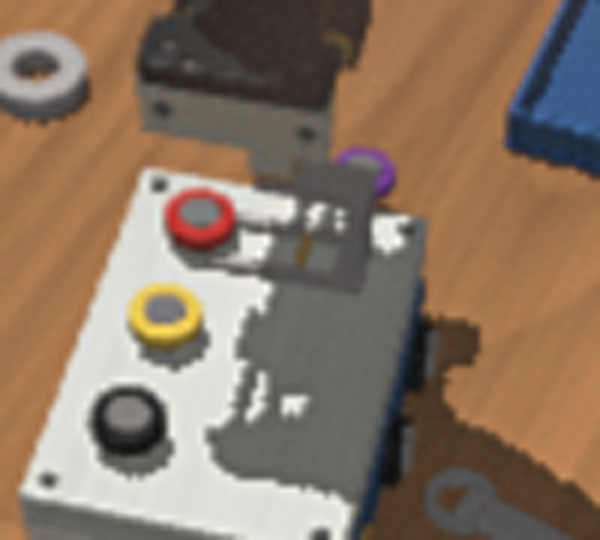

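```bash
python3 -m crank '[{"tx":0.487,"ty":0.113,"tz":0,"ax":0,"ay":0,"az":0},{"tx":0.487,"ty":0.113,"tz":0,"ax":0,"ay":0,"az":0},{"tx":0.487,"ty":0.113,"tz":0,"ax":0,"ay":0,"az":0},{"tx":0.487,"ty":0.113,"tz":0,"ax":0,"ay":0,"az":0},{"tx":0,"ty":0,"tz":0,"ax":0,"ay":0,"az":0},{"tx":0,"ty":0,"tz":0,"ax":0,"ay":0,"az":0}]'
python3 -m crank '[{"tx":0.195,"ty":0.045,"tz":0,"ax":0,"ay":0,"az":0},{"tx":0,"ty":0,"tz":0,"ax":0,"ay":0,"az":0},{"tx":0,"ty":0,"tz":0,"ax":0,"ay":0,"az":0}]'
python3 - <<'E'
from h import *
cv2.imwrite(f'pics/wrist8.png',bot.camera('wrist'))
zoom('pics/wrist8.png','pics/w8z.png',180,100,140,140,5)
E
```

```text
time: 9.5
tcp_pos: [0.6069, -0.0302, 0.1658]
tool_rot: [3.141, 0.0, -1.342]
force: [0.2, 0.1, -2.2]
gripper_width: 0.0177
time: 9.8
tcp_pos: [0.6088, -0.0299, 0.166]
tool_rot: [-3.142, -0.0, -1.343]
force: [-0.6, 0.0, -2.7]
gripper_width: 0.0178
```

View pics/w8z.png

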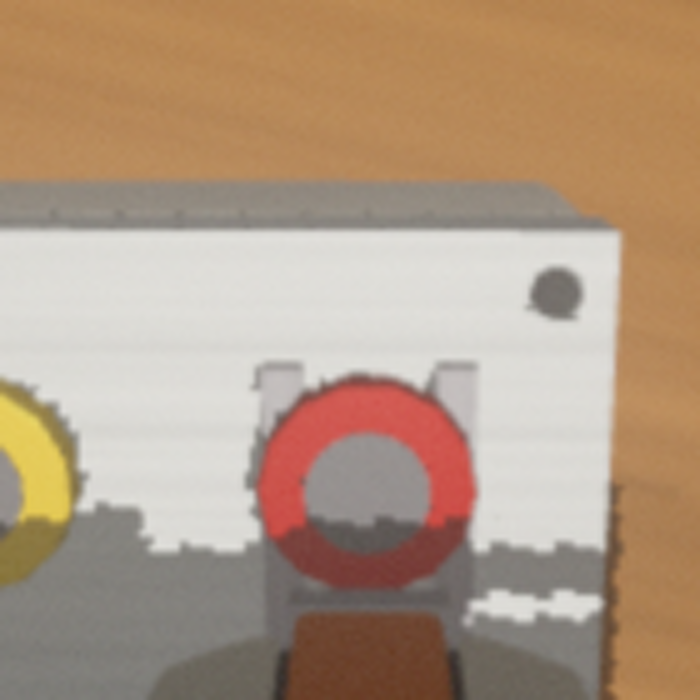

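```bash
for i in 1; do
python3 -m crank '[{"tx":0.146,"ty":0.034,"tz":0,"ax":0,"ay":0,"az":0},{"tx":0,"ty":0,"tz":0,"ax":0,"ay":0,"az":0}]'
python3 -m crank '[{"tx":0.146,"ty":0.034,"tz":0,"ax":0,"ay":0,"az":0},{"tx":0,"ty":0,"tz":0,"ax":0,"ay":0,"az":0}]'
done
```

```text
time: 10.05
tcp_pos: [0.6105, -0.0295, 0.166]
tool_rot: [-3.141, -0.0, -1.343]
force: [-0.6, -0.5, -2.2]
gripper_width: 0.0181
time: 10.25
tcp_pos: [0.612, -0.0291, 0.166]
tool_rot: [-3.141, -0.0, -1.343]
force: [-0.3, -0.1, -1.4]
gripper_width: 0.0176
```

```bash
python3 -m crank '[{"tx":0.097,"ty":0.022,"tz":0,"ax":0,"ay":0,"az":0},{"tx":0,"ty":0,"tz":0,"ax":0,"ay":0,"az":0}]'
```

```text
time: 10.45
tcp_pos: [0.6129, -0.0289, 0.1659]
tool_rot: [-3.142, 0.0, -1.343]
force: [0.7, -0.1, -1.8]
gripper_width: 0.018
```

```bash
python3 -m crank '[{"tx":0.097,"ty":0.022,"tz":0,"ax":0,"ay":0,"az":0},{"tx":0,"ty":0,"tz":0,"ax":0,"ay":0,"az":0}]'
```

```text
time: 10.65
tcp_pos: [0.6138, -0.0287, 0.1659]
tool_rot: [-3.141, -0.0, -1.343]
force: [0.9, -0.4, -2.6]
gripper_width: 0.0175
```

```bash
python3 -m crank '[{"tx":0.097,"ty":0.022,"tz":0,"ax":0,"ay":0,"az":0},{"tx":0,"ty":0,"tz":0,"ax":0,"ay":0,"az":0}]'
```

```text
time: 10.85
tcp_pos: [0.6148, -0.0284, 0.166]
tool_rot: [-3.141, -0.0, -1.343]
force: [-0.3, -0.3, -2.3]
gripper_width: 0.0177
```

```bash
python3 -m crank '[{"tx":0.097,"ty":0.022,"tz":0,"ax":0,"ay":0,"az":0},{"tx":0,"ty":0,"tz":0,"ax":0,"ay":0,"az":0}]'
```

```text
time: 11.05
tcp_pos: [0.6158, -0.0282, 0.166]
tool_rot: [-3.141, -0.0, -1.343]
force: [0.1, -0.5, -0.5]
gripper_width: 0.0175
```

```bash
python3 -m crank '[{"tx":0.097,"ty":0.022,"tz":0,"ax":0,"ay":0,"az":0},{"tx":0,"ty":0,"tz":0,"ax":0,"ay":0,"az":0}]'
```

```text
time: 11.25
tcp_pos: [0.6167, -0.028, 0.1659]
tool_rot: [-3.142, -0.0, -1.343]
force: [-0.6, -0.3, -2.4]
gripper_width: 0.0176
```

```bash
python3 -m crank '[{"tx":0.097,"ty":0.022,"tz":0,"ax":0,"ay":0,"az":0},{"tx":0,"ty":0,"tz":0,"ax":0,"ay":0,"az":0}]'
```

```text
time: 11.45
tcp_pos: [0.6177, -0.0278, 0.166]
tool_rot: [-3.141, -0.0, -1.343]
force: [-0.4, -0.2, -1.5]
gripper_width: 0.0177
```

```bash
python3 -m crank '[{"tx":0.097,"ty":0.022,"tz":0,"ax":0,"ay":0,"az":0},{"tx":0,"ty":0,"tz":0,"ax":0,"ay":0,"az":0}]'
```

```text
time: 11.65
tcp_pos: [0.6187, -0.0276, 0.1659]
tool_rot: [-3.142, -0.0, -1.343]
force: [0.1, 0.2, -1.9]
gripper_width: 0.0178
```

```bash
python3 -m crank '[{"tx":0.078,"ty":0.018,"tz":0,"ax":0,"ay":0,"az":0},{"tx":0,"ty":0,"tz":0,"ax":0,"ay":0,"az":0}]'; python3 -c "
from station import bot; print(bot.read_state()['force'],bot.read_state()['torque'])"
```

```text
time: 11.85
tcp_pos: [0.6194, -0.0274, 0.166]
tool_rot: [-3.142, -0.0, -1.343]
force: [0.7, -0.2, -2.3]
gripper_width: 0.018
[ 0.68177847 -0.15695826 -2.34293707] [ 0.02749377 -0.01469486  0.07617857]
```

```bash
python3 -m crank '[{"tx":0.078,"ty":0.018,"tz":0,"ax":0,"ay":0,"az":0},{"tx":0,"ty":0,"tz":0,"ax":0,"ay":0,"az":0}]'
```

```text
time: 12.05
tcp_pos: [0.6202, -0.0272, 0.166]
tool_rot: [-3.141, -0.0, -1.343]
force: [-0.3, 0.4, -2.0]
gripper_width: 0.0176
```

```bash
python3 -m crank '[{"tx":0.078,"ty":0.018,"tz":0,"ax":0,"ay":0,"az":0},{"tx":0,"ty":0,"tz":0,"ax":0,"ay":0,"az":0}]'
```

```text
time: 12.25
tcp_pos: [0.621, -0.0271, 0.166]
tool_rot: [-3.142, -0.0, -1.343]
force: [0.4, -0.1, -2.4]
gripper_width: 0.0178
```

```bash
python3 -m crank '[{"tx":0.078,"ty":0.018,"tz":0,"ax":0,"ay":0,"az":0},{"tx":0,"ty":0,"tz":0,"ax":0,"ay":0,"az":0}]'
```

```text
time: 12.45
tcp_pos: [0.6217, -0.0268, 0.1659]
tool_rot: [3.142, 0.0, -1.343]
force: [0.3, -0.5, -2.1]
gripper_width: 0.0179
```

```bash
python3 -m crank '[{"tx":0.078,"ty":0.018,"tz":0,"ax":0,"ay":0,"az":0},{"tx":0,"ty":0,"tz":0,"ax":0,"ay":0,"az":0}]'
```

```text
time: 12.65
tcp_pos: [0.6221, -0.0268, 0.1658]
tool_rot: [3.141, 0.0, -1.343]
force: [-1.6, 0.2, -0.9]
gripper_width: 0.0178
```

```bash
python3 -m crank '[{"tx":0.078,"ty":0.018,"tz":0,"ax":0,"ay":0,"az":0},{"tx":0,"ty":0,"tz":0,"ax":0,"ay":0,"az":0}]'
```

```text
time: 12.85
tcp_pos: [0.6224, -0.0267, 0.1658]
tool_rot: [3.14, 0.0, -1.343]
force: [-4.7, -2.2, 0.0]
gripper_width: 0.0183
```

```bash
python3 -m crank '[{"tx":0.078,"ty":0.018,"tz":0,"ax":0,"ay":0,"az":0},{"tx":0,"ty":0,"tz":0,"ax":0,"ay":0,"az":0}]'
```

```text
time: 13.05
tcp_pos: [0.6229, -0.0266, 0.1658]
tool_rot: [3.139, 0.0, -1.343]
force: [-5.4, -1.2, 1.4]
gripper_width: 0.0176
```

Run:
```python
from h import *
cv2.imwrite(f'pics/wrist9.png',bot.camera('wrist'))
cv2.imwrite(f'pics/side9.png',bot.camera('side'))
zoom('pics/wrist9.png','pics/w9z.png',180,100,140,140,5)
zoom('pics/side9.png','pics/s9z.png',220,140,100,90,6)
```

```text
(no output)
```

View pics/w9z.png

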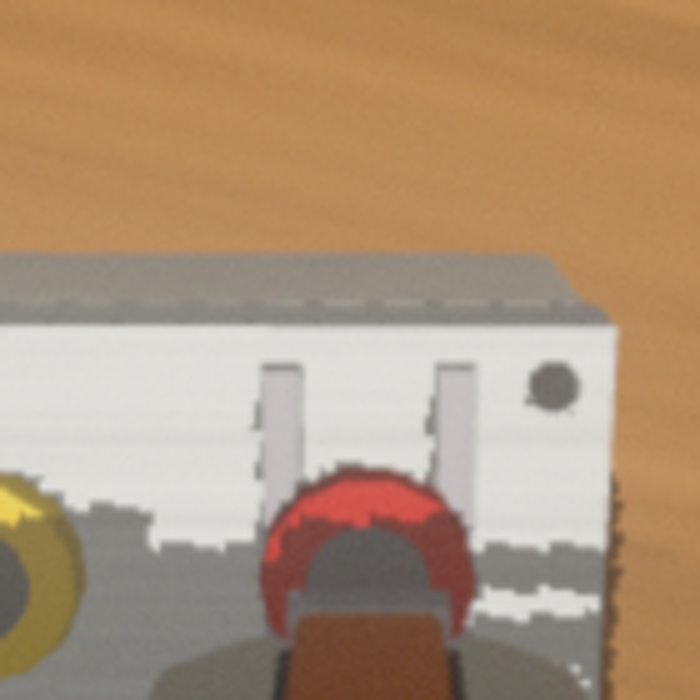

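View pics/s9z.png

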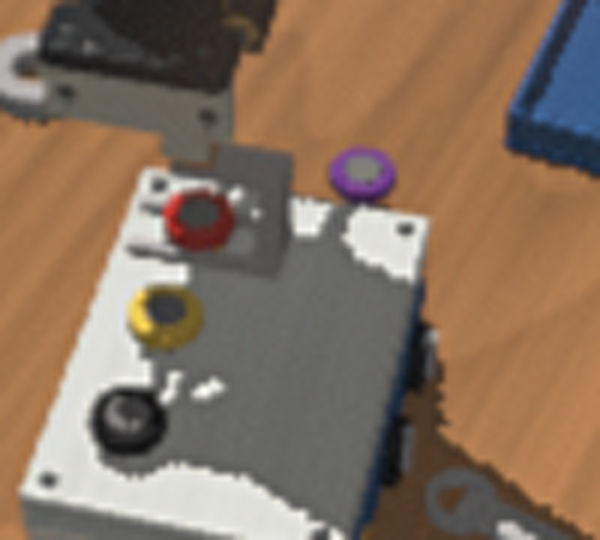

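```bash
python3 -m crank '[{"tx":-0.04,"ty":-0.01,"tz":0,"ax":0,"ay":0,"az":0},{"tx":0,"ty":0,"tz":0.1,"ax":0,"ay":0,"az":0},{"tx":0,"ty":0,"tz":0.1,"ax":0,"ay":0,"az":0},{"tx":0,"ty":0,"tz":0.1,"ax":0,"ay":0,"az":0},{"tx":0,"ty":0,"tz":0.1,"ax":0,"ay":0,"az":0},{"tx":0,"ty":0,"tz":0.1,"ax":0,"ay":0,"az":0}]'
```

```text
time: 13.75
tcp_pos: [0.623, -0.0263, 0.1697]
tool_rot: [3.14, 0.001, -1.343]
force: [-2.6, 0.1, -11.9]
gripper_width: 0.0181
```

```bash
python3 -m crank '[{"tx":0,"ty":0,"tz":0.1,"ax":0,"ay":0,"az":0},{"tx":0,"ty":0,"tz":0.1,"ax":0,"ay":0,"az":0},{"tx":0,"ty":0,"tz":0.1,"ax":0,"ay":0,"az":0},{"tx":0,"ty":0,"tz":0.1,"ax":0,"ay":0,"az":0}]'; python3 -c "
from station import bot; s=bot.read_state();print(s['force'],s['torque'],s['tool_rot'])"
```

```text
time: 14.15
tcp_pos: [0.6232, -0.0263, 0.1746]
tool_rot: [3.14, 0.001, -1.343]
force: [-3.8, -0.4, -11.4]
gripper_width: 0.0177
[ -3.83629739  -0.40339146 -11.43304419] [-0.15092575  0.83632789 -0.00130387] [ 3.14037711e+00  6.60074487e-04 -1.34265336e+00]
```

```bash
python3 -m crank '[{"tx":0,"ty":0,"tz":0.1,"ax":0,"ay":0,"az":0},{"tx":0,"ty":0,"tz":0.1,"ax":0,"ay":0,"az":0},{"tx":0,"ty":0,"tz":0.1,"ax":0,"ay":0,"az":0},{"tx":0,"ty":0,"tz":0.1,"ax":0,"ay":0,"az":0}]'
python3 - <<'E'
from h import *
cv2.imwrite(f'pics/wrist10.png',bot.camera('wrist'))
cv2.imwrite(f'pics/side10.png',bot.camera('side'))
zoom('pics/wrist10.png','pics/w10z.png',180,100,140,140,4)
zoom('pics/side10.png','pics/s10z.png',220,140,100,90,6)
E
```

```text
time: 14.55
tcp_pos: [0.6234, -0.0264, 0.179]
tool_rot: [3.141, 0.0, -1.343]
force: [-4.8, -0.8, -11.7]
gripper_width: 0.0177
```

View pics/w10z.png

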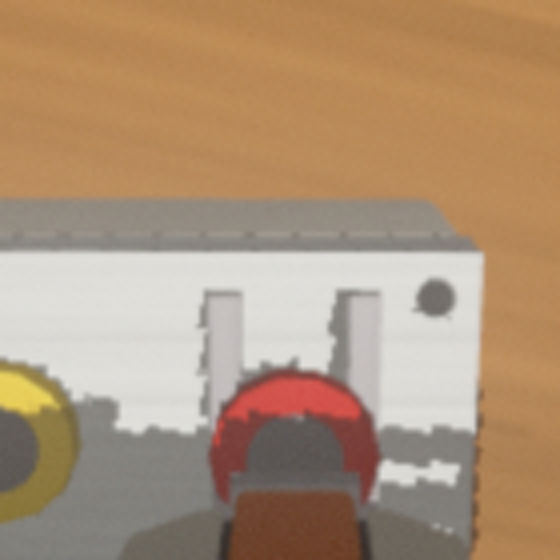

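View pics/s10z.png

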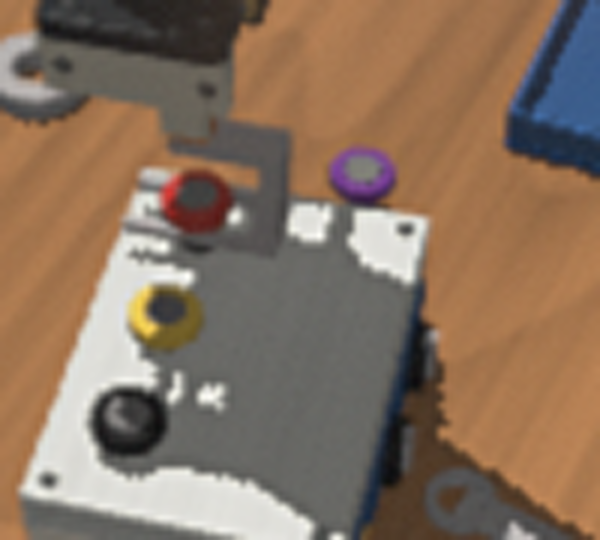

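```bash
python3 -m crank '[{"tx":-0.03,"ty":-0.01,"tz":0.1,"ax":0,"ay":0,"az":0},{"tx":-0.03,"ty":0,"tz":0.1,"ax":0,"ay":0,"az":0},{"tx":0,"ty":0,"tz":0.1,"ax":0,"ay":0,"az":0},{"tx":0,"ty":0,"tz":0.1,"ax":0,"ay":0,"az":0}]'
```

```text
time: 15.05
tcp_pos: [0.6251, -0.0267, 0.185]
tool_rot: [-3.136, -0.002, -1.343]
force: [0.9, -0.2, -2.3]
gripper_width: 0.0175
```

```bash
python3 -m crank '[{"tx":0,"ty":0,"tz":0.1,"ax":0,"ay":0,"az":0},{"tx":0,"ty":0,"tz":0.1,"ax":0,"ay":0,"az":0},{"tx":0,"ty":0,"tz":0.15,"ax":0,"ay":0,"az":0},{"tx":0,"ty":0,"tz":0.15,"ax":0,"ay":0,"az":0}]'
```

```text
time: 15.45
tcp_pos: [0.6234, -0.0266, 0.1885]
tool_rot: [-3.14, -0.001, -1.343]
force: [0.2, 0.7, -2.1]
gripper_width: 0.0175
```

```bash
python3 -m crank '[{"tx":0,"ty":0,"tz":0.3,"ax":0,"ay":0,"az":0},{"tx":0,"ty":0,"tz":0.6,"ax":0,"ay":0,"az":0},{"tx":0,"ty":0,"tz":0.8,"ax":0,"ay":0,"az":0},{"tx":0,"ty":0,"tz":0.8,"ax":0,"ay":0,"az":0},{"tx":0,"ty":0,"tz":0.6,"ax":0,"ay":0,"az":0},{"tx":0,"ty":0,"tz":0.3,"ax":0,"ay":0,"az":0},{"tx":0,"ty":0,"tz":0,"ax":0,"ay":0,"az":0}]'
python3 - <<'E'
from h import *
cv2.imwrite(f'pics/wrist11.png',bot.camera('wrist'))
cv2.imwrite(f'pics/side11.png',bot.camera('side'))
zoom('pics/wrist11.png','pics/w11z.png',180,100,140,140,4)
zoom('pics/side11.png','pics/s11z.png',220,110,110,110,5)
E
```

```text
time: 16.15
tcp_pos: [0.6233, -0.0266, 0.2227]
tool_rot: [-3.14, -0.001, -1.343]
force: [-0.5, -0.7, -3.4]
gripper_width: 0.0179
```

View pics/w11z.png

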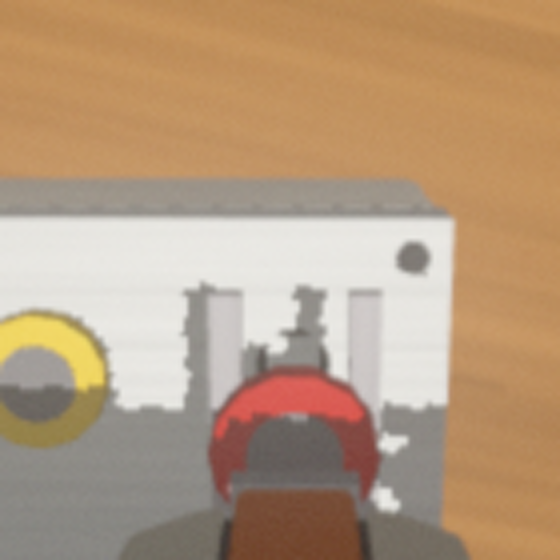

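View pics/s11z.png

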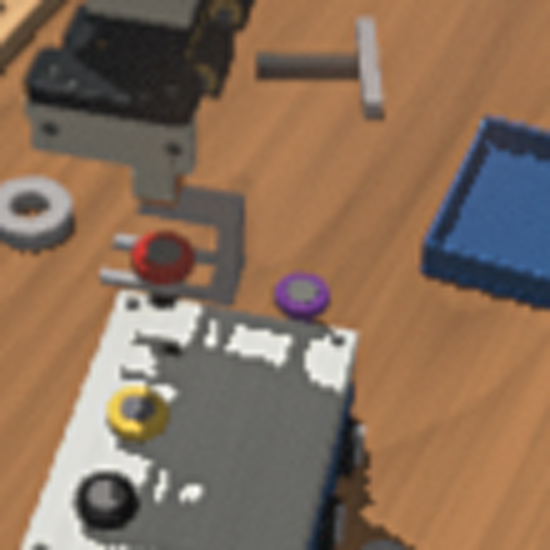

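```bash
python3 -m crank '[{"tx":-0.24,"ty":-0.44,"tz":0,"ax":0,"ay":0,"az":0},{"tx":-0.48,"ty":-0.88,"tz":0,"ax":0,"ay":0,"az":0},{"tx":-0.71,"ty":-1.32,"tz":0,"ax":0,"ay":0,"az":0},{"tx":-0.95,"ty":-1.76,"tz":0,"ax":0,"ay":0,"az":0},{"tx":-1.19,"ty":-2.2,"tz":0,"ax":0,"ay":0,"az":0},{"tx":-1.43,"ty":-2.65,"tz":0,"ax":0,"ay":0,"az":0},{"tx":-1.43,"ty":-2.65,"tz":0,"ax":0,"ay":0,"az":0},{"tx":-1.43,"ty":-2.65,"tz":0,"ax":0,"ay":0,"az":0},{"tx":-1.43,"ty":-2.65,"tz":0,"ax":0,"ay":0,"az":0},{"tx":-1.43,"ty":-2.65,"tz":0,"ax":0,"ay":0,"az":0},{"tx":-1.19,"ty":-2.2,"tz":0,"ax":0,"ay":0,"az":0},{"tx":-0.95,"ty":-1.76,"tz":0,"ax":0,"ay":0,"az":0}]'
python3 -m crank '[{"tx":-0.71,"ty":-1.32,"tz":0,"ax":0,"ay":0,"az":0},{"tx":-0.48,"ty":-0.88,"tz":-0.5,"ax":0,"ay":0,"az":0},{"tx":-0.1,"ty":-0.2,"tz":-1,"ax":0,"ay":0,"az":0},{"tx":0,"ty":0,"tz":-1.5,"ax":0,"ay":0,"az":0},{"tx":0,"ty":0,"tz":-1.5,"ax":0,"ay":0,"az":0},{"tx":0,"ty":0,"tz":-1,"ax":0,"ay":0,"az":0},{"tx":0,"ty":0,"tz":-0.5,"ax":0,"ay":0,"az":0},{"tx":0,"ty":0,"tz":0,"ax":0,"ay":0,"az":0},{"tx":0,"ty":0,"tz":0,"ax":0,"ay":0,"az":0}]'
python3 - <<'E'
from h import *
for n in('wrist','side','top'):cv2.imwrite(f'pics/{n}12.png',bot.camera(n))
zoom('pics/side12.png','pics/s12z.png',270,90,120,100,5)
E
```

```text
time: 17.45
tcp_pos: [0.4925, -0.2669, 0.222]
tool_rot: [3.141, -0.0, -1.345]
force: [-0.4, 0.3, -3.4]
gripper_width: 0.0178
time: 18.35
tcp_pos: [0.4819, -0.2886, 0.1623]
tool_rot: [-3.141, -0.001, -1.342]
force: [0.3, -0.3, -2.6]
gripper_width: 0.018
```

View pics/wrist12.png

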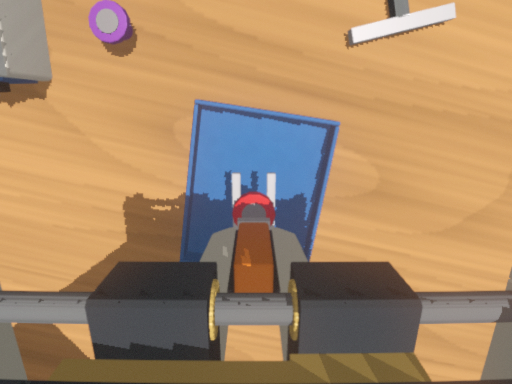

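View pics/s12z.png

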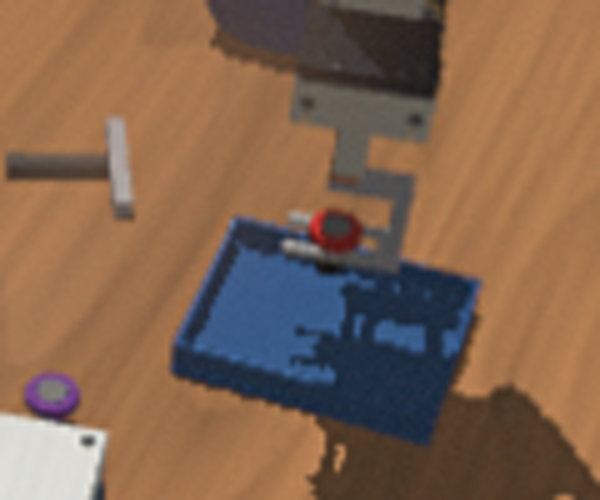

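```bash
python3 -m crank '[{"tx":0,"ty":0,"tz":-0.6,"ax":0,"ay":0,"az":0},{"tx":0,"ty":0,"tz":-1.2,"ax":0,"ay":0,"az":0},{"tx":0,"ty":0,"tz":-1.4,"ax":0,"ay":0,"az":0},{"tx":0,"ty":0,"tz":-1,"ax":0,"ay":0,"az":0},{"tx":0,"ty":0,"tz":-0.5,"ax":0,"ay":0,"az":0},{"tx":0,"ty":0,"tz":-0.3,"ax":0,"ay":0,"az":0},{"tx":0,"ty":0,"tz":-0.2,"ax":0,"ay":0,"az":0},{"tx":0,"ty":0,"tz":-0.2,"ax":0,"ay":0,"az":0},{"tx":0,"ty":0,"tz":-0.2,"ax":0,"ay":0,"az":0},{"tx":0,"ty":0,"tz":0,"ax":0,"ay":0,"az":0}]'
python3 - <<'E'
from h import *
for n in('wrist','side'):cv2.imwrite(f'pics/{n}13.png',bot.camera(n))
zoom('pics/side13.png','pics/s13z.png',270,90,120,100,5)
zoom('pics/wrist13.png','pics/w13z.png',180,100,140,140,4)
E
```

```text
time: 19.5
tcp_pos: [0.4816, -0.2887, 0.106]
tool_rot: [-3.141, -0.0, -1.343]
force: [-0.7, -0.1, -3.1]
gripper_width: 0.0179
```

View pics/w13z.png

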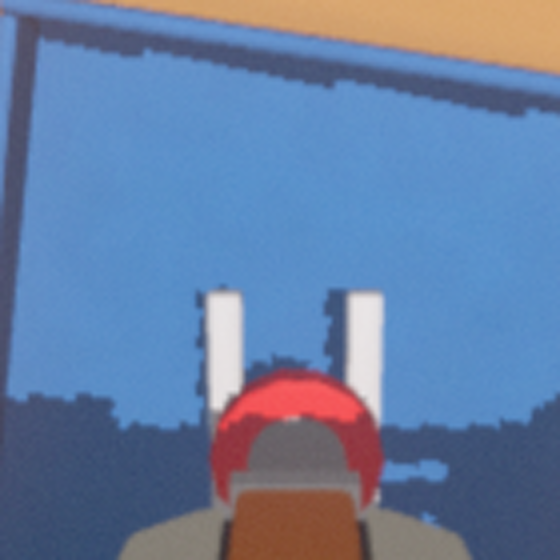

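View pics/s13z.png

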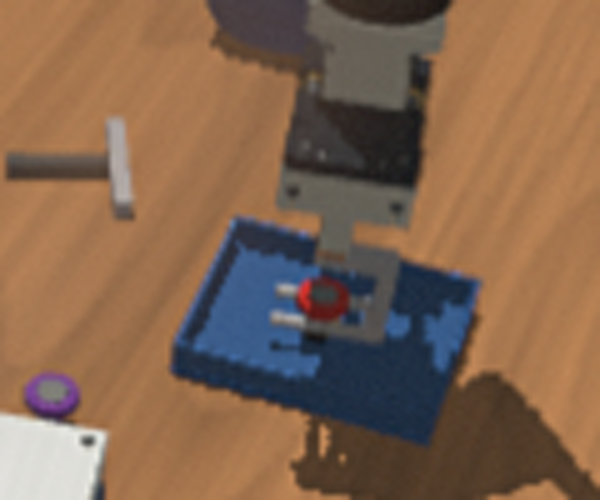

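```bash
python3 -m crank '[{"tx":0,"ty":0,"tz":-0.2,"ax":0,"ay":0,"az":0},{"tx":0,"ty":0,"tz":-0.2,"ax":0,"ay":0,"az":0},{"tx":0,"ty":0,"tz":-0.2,"ax":0,"ay":0,"az":0},{"tx":0,"ty":0,"tz":-0.2,"ax":0,"ay":0,"az":0},{"tx":0,"ty":0,"tz":-0.2,"ax":0,"ay":0,"az":0},{"tx":0,"ty":0,"tz":-0.2,"ax":0,"ay":0,"az":0},{"tx":0,"ty":0,"tz":-0.2,"ax":0,"ay":0,"az":0},{"tx":0,"ty":0,"tz":-0.1,"ax":0,"ay":0,"az":0},{"tx":0,"ty":0,"tz":0,"ax":0,"ay":0,"az":0},{"tx":0,"ty":0,"tz":0,"ax":0,"ay":0,"az":0}]'
python3 -m crank '[{"tx":0,"ty":0,"tz":-0.05,"ax":0,"ay":0,"az":0},{"tx":0,"ty":0,"tz":0,"ax":0,"ay":0,"az":0}]'
```

```text
time: 20.6
tcp_pos: [0.4815, -0.2886, 0.091]
tool_rot: [-3.142, 0.0, -1.343]
force: [0.2, 0.3, -2.7]
gripper_width: 0.0181
time: 20.8
tcp_pos: [0.4815, -0.2887, 0.0905]
tool_rot: [-3.142, -0.0, -1.343]
force: [-0.5, -0.6, -2.5]
gripper_width: 0.0175
```

```bash
python3 -m crank '[{"tx":0,"ty":0,"tz":-0.05,"ax":0,"ay":0,"az":0},{"tx":0,"ty":0,"tz":0,"ax":0,"ay":0,"az":0}]'
```

```text
time: 21.0
tcp_pos: [0.4815, -0.2886, 0.0899]
tool_rot: [-3.142, 0.0, -1.343]
force: [-0.1, -0.1, -2.1]
gripper_width: 0.0177
```

```bash
python3 -m crank '[{"tx":0,"ty":0,"tz":-0.05,"ax":0,"ay":0,"az":0},{"tx":0,"ty":0,"tz":0,"ax":0,"ay":0,"az":0}]'
```

```text
time: 21.2
tcp_pos: [0.4816, -0.2887, 0.0896]
tool_rot: [-3.141, -0.0, -1.343]
force: [0.4, 1.1, 0.0]
gripper_width: 0.0177
```

Run:
```python
from h import *
for n in('wrist','side'):cv2.imwrite(f'pics/{n}14.png',bot.camera(n))
zoom('pics/side14.png','pics/s14z.png',290,110,90,80,7)
zoom('pics/wrist14.png','pics/w14z.png',180,100,140,140,4)
```

```text
(no output)
```

View pics/w14z.png

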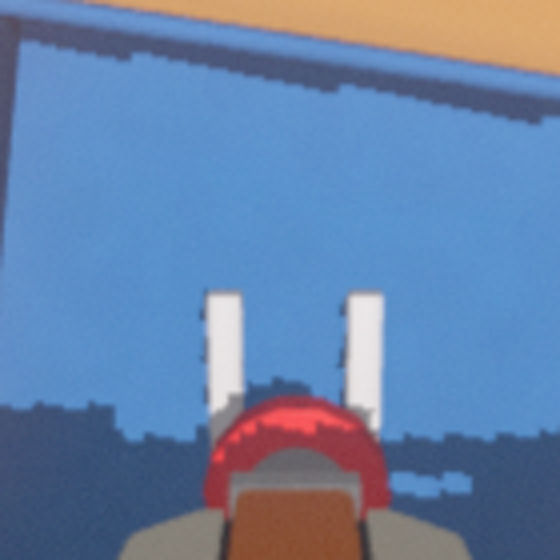

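View pics/s14z.png

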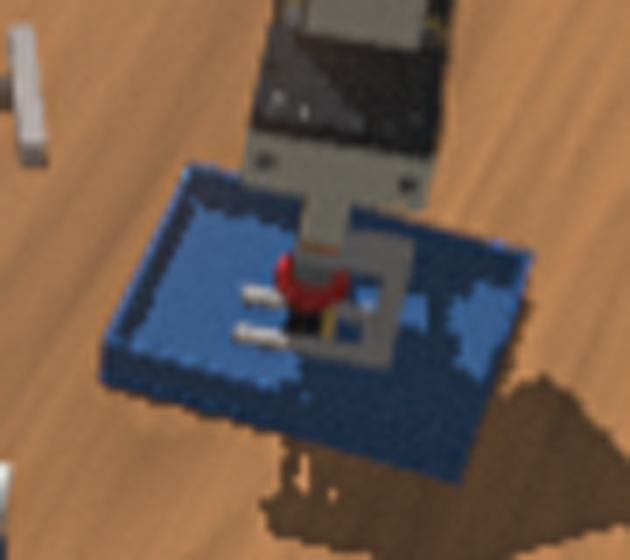

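```bash
python3 -m crank '[{"tx":0,"ty":0,"tz":0,"ax":0,"ay":0,"az":0},{"tx":0,"ty":0,"tz":0,"ax":0,"ay":0,"az":0},{"tx":0,"ty":0,"tz":0,"ax":0,"ay":0,"az":0},{"tx":0,"ty":0,"tz":0,"ax":0,"ay":0,"az":0},{"tx":0,"ty":0,"tz":0,"ax":0,"ay":0,"az":0},{"tx":0,"ty":0,"tz":0,"ax":0,"ay":0,"az":0},{"tx":0,"ty":0,"tz":0,"ax":0,"ay":0,"az":0}]' -0.2
python3 -m crank '[{"tx":0,"ty":0,"tz":0.5,"ax":0,"ay":0,"az":0},{"tx":0,"ty":0,"tz":1.5,"ax":0,"ay":0,"az":0},{"tx":0,"ty":0,"tz":3,"ax":0,"ay":0,"az":0},{"tx":0,"ty":0,"tz":4,"ax":0,"ay":0,"az":0},{"tx":-1,"ty":-3,"tz":4,"ax":0,"ay":0,"az":0},{"tx":-1,"ty":-4,"tz":2,"ax":0,"ay":0,"az":0},{"tx":-1,"ty":-4,"tz":0,"ax":0,"ay":0,"az":0},{"tx":-1,"ty":-4,"tz":0,"ax":0,"ay":0,"az":0},{"tx":-1,"ty":-3,"tz":0,"ax":0,"ay":0,"az":0},{"tx":0,"ty":0,"tz":0,"ax":0,"ay":0,"az":0},{"tx":0,"ty":0,"tz":0,"ax":0,"ay":0,"az":0}]'
python3 - <<'E'
from h import *
for n in('top','side'):cv2.imwrite(f'pics/{n}15.png',bot.camera(n))
zoom('pics/side15.png','pics/s15z.png',200,100,190,160,4)
zoom('pics/top15.png','pics/t15z.png',200,150,220,130,3)
E
```

```text
time: 22.0
tcp_pos: [0.4816, -0.2887, 0.0895]
tool_rot: [-3.142, -0.0, -1.343]
force: [-0.6, 0.6, -0.1]
gripper_width: 0.0561
time: 23.1
tcp_pos: [0.4313, -0.4683, 0.2385]
tool_rot: [-3.141, 0.001, -1.344]
force: [-0.2, 0.1, -1.1]
gripper_width: 0.056
```

View pics/s15z.png

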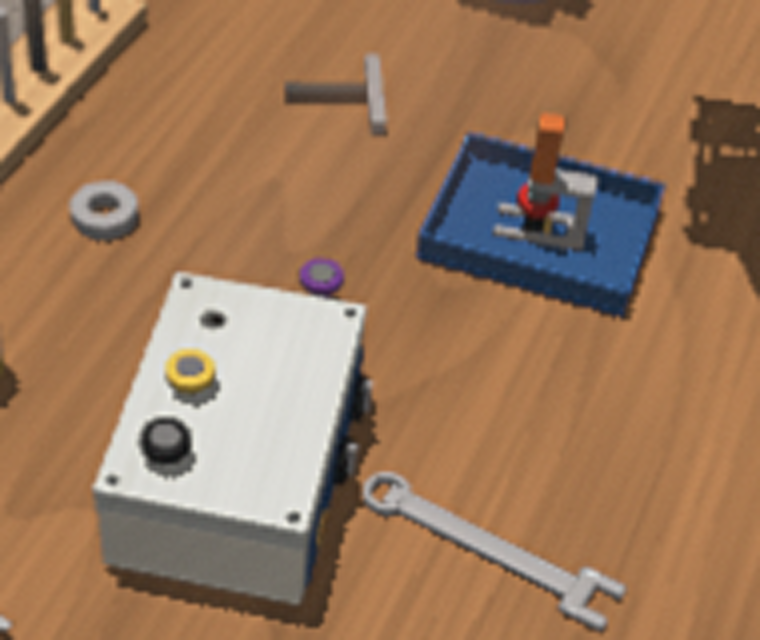

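View pics/t15z.png

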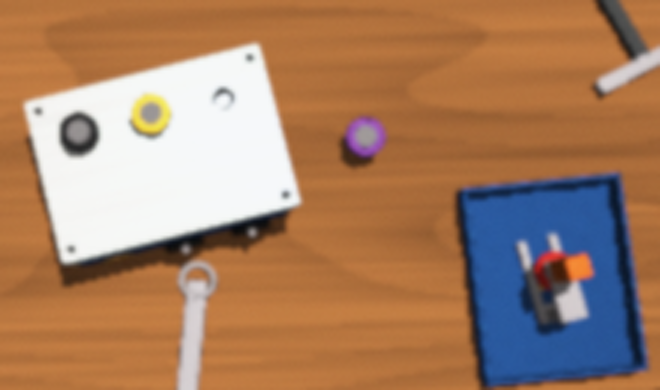

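View pics/top15.png

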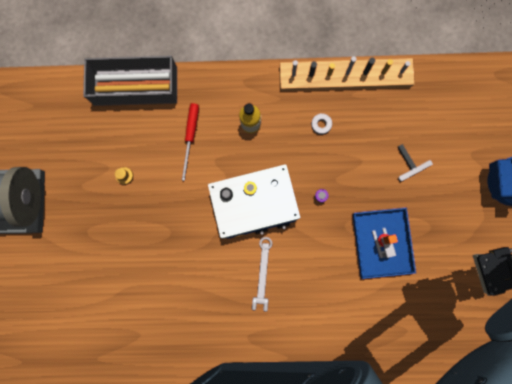

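Run:
```python
from h import *
S=P('side');c,s=np.cos(.228),np.sin(.228)
m=np.array([[0,0,105],[0,0,52],[28,13,5],[28,-13,5],[-40,16,0],[1,0,33]])/1e3
X=m@np.array([[c,s,0],[-s,c,0],[0,0,1]])+[.4815,-.2887,.004]
print(((proj(X,S)-[200,100])*4).round())
print((( proj(X,P('top'))-[200,150])*3).round())
print(bot.read_state()['force'],bot.read_state()['time'])
```

```text
[[551. 120.]
 [541. 175.]
 [493. 227.]
 [498. 204.]
 [581. 249.]
 [536. 194.]]
[[579. 267.]
 [560. 269.]
 [521. 242.]
 [551. 234.]
 [539. 323.]
 [554. 269.]]
[ 0.22154732 -0.01509042  0.26416132] 23.2
```

```bash
python3 -c "
from station import bot; print(bot.sign_off())"
```

```text
the job is handed in; nothing more can be done
None
```

I pulled the red cap with the puller, stood both upright in the blue tray and let go. I handed the job in at about 23 s; no verdict was reported.

- **Feeling for the stop:** I touched the fork lightly on the deck, about 7 N against it. Then I raised it by a few tenths of a millimetre, so it slid just clear of the deck rather than in contact. The brass stop met the stem at about 5.5 N, under the 8 N limit.
- **Pull:** The cap came up straight with about 12 N on the wrist, roughly 2 N of which is the puller's weight. During the pull, the forward push grew to about 5 N, so I backed off 0.6 mm and the cap then came free. The gripper never touched the cap.
- **Placing:** I lowered the fork until it just touched the tray floor, opened the gripper and backed away.
- **Last checks:** In the top and side pictures, the puller's handle and fork are within about 3 mm of where an upright puller would show, and the cap stands in its slot. The red cap's port is empty, the yellow and black caps are still seated, and nothing else on the bench had visibly moved. The force reading was near zero, with the gripper well clear. No check failed or disagreed.

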